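# Load a long test strip onto the hardness anvil

### The arm

A 6-joint arm with a two-finger parallel gripper is mounted at the origin on the work surface. World frame = base frame: x ahead of the robot, y to its left, z up, the work surface at z = 0. Lengths are in m, angles in rad, forces in N, time in s.
With the tool pointing down it reaches from about 0.4 to 0.825 m from the base axis. Payload 7 kg.
Tool frame: the origin (TCP) lies midway between the tips of the shut fingers; the grasp point (between the pads) lies 19 mm behind it; z points along the fingers, y is the line along which they close (so a half turn about z gives the same grasp; the last joint's range is limited). The gripper opens to 88 mm and grips with 3 to 60 N. Pads are 19 mm wide; open, the fingers measure 130 mm over their backs; the gripper's body (78 mm by 193 mm) begins 47 mm behind the grasp point.
Start: joints at [-1.024, 0.359, 0.012, 0, -1.224, -0.288], TCP at [0.173, -0.653, 0.227] pointing down, gripper open.
Joint ranges: [-3.07, 3.07], [-1.43, 2.12], [-1.02, 1.25], [-3.03, 1.67], [-3.05, -0], [-3.03, 3.03]. Speed limits (rad/s): [2.39, 2.39, 3.01, 3.14, 3.14, 3.14].

### API

Orientations are given as [roll, pitch, yaw] about the fixed x, y, z axes, in that order (R = Rz(yaw) Ry(pitch) Rx(roll)).
In Python, from station import telemetry, eyes, ticket, recognise, trace gives the robot as it stands. The module is installed in compiled form; this text tells all that it offers.
- The arm moves only by the tool servo_tool, never from a script. Its argument "series" is a list that holds one entry, the list of rows, each a list of 4 numbers: the shift along the tool's x, y, z in mm, then the turn about the tool's z in rad. In form: [[[x, y, z, roll], ...]]. A call has exactly 10 rows; each row shifts and turns the commanded pose from where the row before left it, along the tool's axes as they then stand; what a row does not reach is not made up. A row lasts 1/12 s, in which the tool goes at most 41.7 mm and 7.16 degrees, less where a joint would pass 70% of its speed; a pose out of reach is approached as far as the arm can. A call is refused whole if a number of a shift passes 41.7 or a number of a turn 0.125, either way. A call with a gripper value outside its range is refused whole. "claw" is the gripper's target within -1 to 1 (shut at 1, half-way at 0, fully open at -1), set as the call begins (left out, the last holds). The fingers move at their own pace and stop on an object; "grip_force" is the grip in N (left out, the last holds). Time passes only in rows, so rows that do not move let the fingers close, or fill a call up. It gives the time, the measured TCP pose, the force, the opening and the grip force at its end, in the units of the state.
- telemetry.get_state(): the state, without advancing time (a new reading comes with each control period).
- eyes.grab_frame(name): name is "scene" or "top"; returns the picture (384x512x3 uint8, red, green, blue); there is no depth.
- eyes.calibration(name): a dict with "mtx" (3x3 intrinsics, pixels), "rvec" (rotation vector, rad) and "tvec" (3), from world to camera coordinates, as OpenCV has them. Camera axes: x right, y down, z forward; pixel columns grow to the right and rows downward; lengths in m; the calibration is good to about 2 mm. A picture is of the moment at which its call begins. calibration takes no time and is no camera call.
- ticket.job_done(): hands the job in; it is judged then, once.
Trained networks look in the newest picture that a camera, given by its name, has taken for a name from the list of things; names that differ only in an ending like _2 or _b are one class to them, and where a whole thing is asked for, a point or a joint stands for the part that bears it (a point fixed in the world has none). Each returns a list of dicts, best first, with "conf" (0 to 1); they miss things now and then, are a little off and sometimes report something else, mostly with a low value. They report only what shows in the picture. A call takes as long as a camera call. They do not tell look-alikes from the thing itself.
- recognise(camera, name): "position" ([x, y, z] in m, in world coordinates, good to about 4 mm: the middle of the surface that is visible of it).
- trace(camera, name): "mask" (384x512 bool, what is visible of it).
The state is a dict: "t": time; "q": joint angles; "qd": joint speeds; "joint_efforts": joint torques, N m; "eef_pos": TCP position; "ee_rot": TCP orientation; "force": force on the tool from outside, world axes, zero at the start; "moment": the same for the moment, N m; "width": finger opening in m; "gripper_force": force on a finger pad.
Only numpy, scipy, OpenCV 4.12 (cv2) and the standard library are available. Lean on these libraries where they do the work, as an engineer would, in place of code of your own. Each camera call takes 0.05 s, during which the arm holds its last target. There are 200 camera calls.

### The job

Slide the long steel strip across the dark granite slab, out over the slab's edge nearest the robot, until a good third of its length overhangs and the rest still lies flat on the slab. Then pick it up by the overhanging end and lay it flat and centred on top of the round steel anvil, any way round. Do not let the strip fall, and leave the shorter strip where it lies.

Things in the scene. Friction and masses are not known exactly. Their poses are not given: they have to be found in the camera images.
- strip: long steel strip, 110 x 45 x 2 mm, 80 g, loose on the smooth slab. Origin: centre of its underside; x along its length (roughly away from the robot at the start), y across, z up. Too thin to pick up while flat: press lightly (5 to 10 N) on its top near the middle and drag. Once it overhangs, grip its two long sides from above at the overhanging end, fingertips below it, in front of the slab
- slab: fixed dark granite slab, 200 (x) x 300 (y) x 50 mm high, turned up to 15 degrees. Origin: centre of its underside, on the table; smooth top at z = 0.050, edge nearest the robot at x = -0.100 in its own frame. The long strip, the short strip and a 48 mm round disc, 4 mm thick, lie side by side on it in any order
- anvil: fixed round steel anvil standing on the table: flat top 44 mm in diameter, 60 mm above the table, on a column of the same diameter and a 90 mm foot 16 mm high. Origin at the centre of its underside; the top is at z = 0.060
- short_strip: the shorter steel strip to leave alone, 60 x 45 x 2 mm, lying flat on the slab. Origin at the centre of its underside, x along its 60 mm length, z up
Not all that is in view belongs to the job. Leave any blue look-alike of the strip alone. What is shaped like the anvil but orange is not meant.

How it is judged:
On the way:
1. the long strip lies flat on the slab with at least 25 mm of its length out over the edge nearest the robot (x of strip in the frame of slab below -0.07 m and z of strip in the frame of slab between 0.045 and 0.055 m and angle between strip's own z axis and vertical below 0.1 rad), for 0.2 s.
At the end, for the whole second after the job is handed in: the long strip rests flat (within about 6 degrees) and still on top of the anvil, its centre within 15 mm of the anvil's axis, any way round (horizontal distance between strip and anvil below 0.015 m and height (world z) of strip between 0.056 and 0.065 m and angle between strip's own z axis and vertical below 0.1 rad and linear speed of strip below 0.02 m/s); the robot touches nothing.
It fails at once if the long strip falls: it drops below the slab's top (height (world z) of strip below 0.03 m).
It fails at once if the shorter strip is moved by more than 15 mm (distance of short_strip from where it was at the start of the episode above 0.015 m).
It also fails if it takes over 48 s, if anything falls off the work surface, if the arm or the gripper's body presses on something with over 40 N, if the wrist force passes 120 N, or if a joint passes its speed limit or range.

## Working session

There is one attempt and no reset: what is moved stays moved. The work goes in short steps, Python scripts to look and compute and a tool call to move; the robot and the scene stay as the last step left them, time stands still between calls to the robot, and variables do not carry over. Pictures are saved under pics/ and viewed, at most 10 in all, crops included, and the job is handed in when it is done.

Besides the shell and the picture viewer there is one more tool, called after "Request:" by a JSON object that holds its "method" and its "body", one argument or row to a line. servo_tool: Moves the arm, as the interface text tells. Its arguments: {"type":"object","properties":{"series":{"type":"array"},"claw":{"type":"number"},"grip_force":{"type":"number"}},"required":["series"]}

```bash
mkdir -p pics; cat > h.py <<'E'
import numpy as np, cv2
from station import telemetry, eyes, ticket, recognise, trace
def cal(c):
    k=eyes.calibration(c); return np.array(k["mtx"],float),np.array(k["rvec"],float),np.array(k["tvec"],float).reshape(3)
def pix2w(c,uv,z):
    K,r,t=cal(c); R=cv2.Rodrigues(r)[0]
    uv=np.atleast_2d(np.array(uv,float)); d=np.c_[uv,np.ones(len(uv))]@np.linalg.inv(K).T@R
    o=-R.T@t; return o+d*((z-o[2])/d[:,2])[:,None]
def w2pix(c,P):
    K,r,t=cal(c); return cv2.projectPoints(np.atleast_2d(np.array(P,float)),r,t,K,None)[0][:,0]
def rect(c,mask,z):
    n=cv2.findContours(mask.astype(np.uint8),cv2.RETR_EXTERNAL,cv2.CHAIN_APPROX_NONE)[0]
    n=max(n,key=cv2.contourArea)[:,0]
    w=pix2w(c,n,z)[:,:2]; (cx,cy),(a,b),ang=cv2.minAreaRect((w*1000).astype(np.float32))
    if a<b: a,b,ang=b,a,ang+90
    return np.round([cx,cy,a,b,(ang+90)%180-90],1)
def save(c,n):
    im=eyes.grab_frame(c); cv2.imwrite(f"pics/{n}.png",im[:,:,::-1]); return im
E
python3 - <<'E'
from h import *
a=save("top","top0"); b=save("scene","scene0")
cv2.imwrite("pics/m0.png",np.vstack([cv2.resize(a,(400,300)),cv2.resize(b,(400,300))])[:,:,::-1])
for c in("top","scene"):
    K,r,t=cal(c); print(c,np.round(-cv2.Rodrigues(r)[0].T@t,3))
    for n,z in(("strip",.052),("short_strip",.052),("slab",.05),("anvil",.06)):
        print(n,[(np.round(d["position"],3).tolist(),round(d["conf"],2)) for d in recognise(c,n)[:4]])
        if c=="top":
            for d in trace(c,n)[:3]: print("  mask",round(d["conf"],2),rect(c,d["mask"],z))
s=telemetry.get_state();print(s["t"],s["eef_pos"],s["ee_rot"],s["width"])
E
```

```text
top [ 0.34  -0.033  0.932]
strip [([0.448, -0.094, -0.001], 0.95), ([0.375, 0.044, 0.007], 0.89), ([0.592, 0.074, 0.054], 0.6)]
  mask 0.96 [442.5 -93.7 105.2  44.3  20.9]
  mask 0.82 [591.8  71.9 108.8  43.6  -7.7]
short_strip [([0.594, 0.157, 0.052], 0.79)]
  mask 0.7 [593.  158.3  60.9  45.3  -3.6]
slab [([0.598, 0.169, 0.052], 0.74), ([0.57, -0.176, 0.014], 0.57)]
anvil [([0.572, -0.296, 0.015], 0.97), ([0.571, -0.18, 0.015], 0.67)]
  mask 0.95 [ 565.4 -174.5   86.1   85.8   -1. ]
  mask 0.64 [ 565.9 -293.1   87.1   81.9  -63.5]
scene [ 1.17  -0.029  0.597]
strip [([0.376, 0.05, -0.0], 0.87), ([0.456, -0.093, 0.003], 0.77), ([0.602, 0.158, 0.053], 0.29)]
short_strip [([0.598, 0.161, 0.052], 0.96)]
slab [([0.656, 0.171, 0.052], 0.85)]
anvil [([0.598, -0.173, 0.011], 0.74), ([0.595, -0.301, 0.016], 0.66), ([0.603, 0.159, 0.052], 0.58)]
0.7 [ 0.17270613 -0.65250501  0.2266046 ] [-3.14154326e+00  3.42131039e-05 -2.88283851e+00] 0.08744580149602955
```

View pics/top0.png

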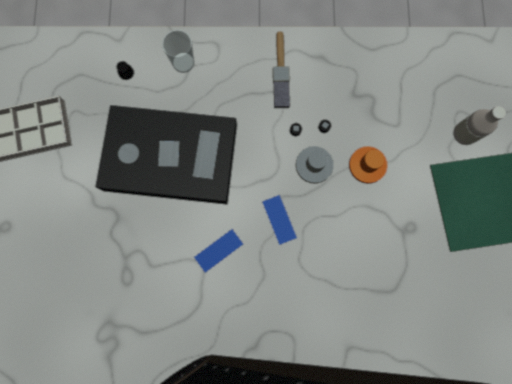

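View pics/scene0.png

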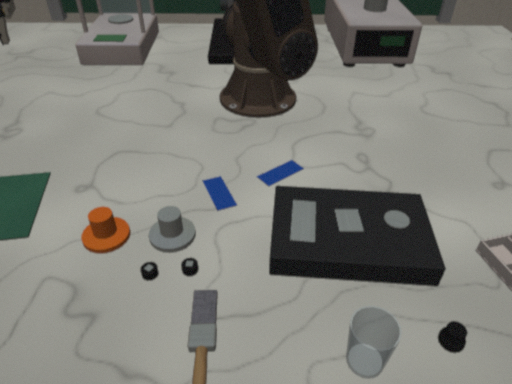

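The top view shows the slab with corners near (112,107), (236,119), (226,201) and (98,189). The long strip is at (206,155), the short strip at (169,153) and the disc at (128,153). The grey anvil is at (315,163), the orange copy at (369,163), and the two blue decoys lie on the table at (219,250) and (280,220). The scene view agrees. Next I fit the slab and anvil models.

```bash
cat >> h.py <<'E'
from scipy.optimize import minimize
def Rz(a): return np.array([[np.cos(a),-np.sin(a)],[np.sin(a),np.cos(a)]])
def fit(c,mask,model,p0,S=4,step=(.01,.01,.05)):
    big=cv2.resize(mask.astype(np.uint8),None,fx=S,fy=S,interpolation=cv2.INTER_NEAREST)
    def cost(p):
        m=np.zeros_like(big)
        for P in model(p):
            h=cv2.convexHull((((w2pix(c,P)+.5)*S)).astype(np.float32)); cv2.fillConvexPoly(m,np.round(h*16).astype(np.int32),1,shift=4)
        return 1-(m&big).sum()/max(1,(m|big).sum())
    p0=np.array(p0,float); sim=np.vstack([p0]+[p0+np.eye(len(p0))[i]*step[i] for i in range(len(p0))])
    r=minimize(cost,p0,method="Nelder-Mead",options=dict(initial_simplex=sim,xatol=1e-4,fatol=1e-5)); return np.round(r.x,4),round(r.fun,3)
def box(L,W,z0,z1):
    def f(p):
        xy=np.array([[L,W],[L,-W],[-L,-W],[-L,W]])/2@Rz(p[2]).T+p[:2]
        return [np.vstack([np.c_[xy,np.full(4,z)] for z in(z0,z1)])]
    return f
def anv(p):
    a=np.linspace(0,2*np.pi,40); C=np.c_[np.cos(a),np.sin(a)]
    g=lambda r,z:np.c_[C*r+p[:2],np.full(40,z)]
    return [np.vstack([g(.045,0),g(.045,.016)]),np.vstack([g(.022,0),g(.022,.06)])]
def w2tool(d,yaw):  # world xy shift -> tool xy (tool pointing down)
    x,y=np.array([np.cos(yaw),np.sin(yaw)]),np.array([np.sin(yaw),-np.cos(yaw)]); return np.array([x@d,y@d])
def near(ds,c,xy):
    K=w2pix(c,[*xy,.05])[0]; return min(ds,key=lambda d:np.hypot(*(np.argwhere(d["mask"]).mean(0)[::-1]-K)))["mask"]
E
python3 - <<'E'
from h import *
for c in("top","scene"):
    im=eyes.grab_frame(c); 
    dark=(im.max(2)<70).astype(np.uint8)
    n,lab,st,ce=cv2.connectedComponentsWithStats(dark)
    k=w2pix(c,[.59,.14,.05])[0]; i=min((i for i in range(1,n) if st[i,4]>2000),key=lambda i:np.hypot(*(ce[i]-k)))
    m=np.zeros(dark.shape,np.uint8); cs=cv2.findContours((lab==i).astype(np.uint8),cv2.RETR_EXTERNAL,cv2.CHAIN_APPROX_NONE)[0]
    cv2.drawContours(m,cs,-1,1,-1)
    print(c,"slab",fit(c,m,box(.2,.3,0,.05),[.59,.14,-.1]))
    for _ in range(1):
        ds=trace(c,"anvil")
        if ds: print("anvil",fit(c,near(ds,c,(.565,-.175)),anv,[.565,-.175],step=(.01,.01)))
        ds=trace(c,"strip")
        if ds: print("strip",fit(c,near(ds,c,(.592,.072)),box(.11,.045,.05,.052),[.592,.072,-.13]))
E
```

```text
top slab (array([ 0.5982,  0.1637, -0.1169]), np.float64(0.044))
anvil (array([ 0.5785, -0.1802]), np.float64(0.038))
strip (array([ 0.5926,  0.072 , -0.1413]), np.float64(0.067))
scene slab (array([ 0.5978,  0.1649, -0.1048]), np.float64(0.044))
anvil (array([ 0.5835, -0.1787]), np.float64(0.047))
strip (array([ 0.5954,  0.0733, -0.1461]), np.float64(0.036))
```

Request:
{"method": "servo_tool", "body": {
  "series": [
    [[0, 0, 0, 0.12], [0, 0, 0, 0.12], [0, 0, 0, 0.12], [0, 0, 0, 0.033], [0, 0, 0, 0], [0, 0, 0, 0], [0, 0, 0, 0], [0, 0, 0, 0], [0, 0, 0, 0], [0, 0, 0, 0]]
  ],
  "claw": 1
}}

```text
t: 1.83
eef_pos: [0.1727, -0.6525, 0.2266]
ee_rot: [3.142, -0.0, 3.008]
force: [-0.2, -0.5, 0.9]
width: 0.0264
gripper_force: 0.0
```

Request:
{"method": "servo_tool", "body": {
  "series": [
    [[-14, 33.2, 0, 0], [-14, 33.2, 0, 0], [-14, 33.2, 0, 0], [-14, 33.2, 0, 0], [-14, 33.2, 0, 0], [-14, 33.2, 0, 0], [-14, 33.2, 0, 0], [-14, 33.2, 0, 0], [-14, 33.2, 0, 0], [-14, 33.2, 0, 0]]
  ]
}}

```text
t: 2.67
eef_pos: [0.3565, -0.3407, 0.2269]
ee_rot: [-3.141, 0.001, 3.008]
force: [0.4, -0.0, -0.1]
width: 0.0002
gripper_force: 0.0
```

Request:
{"method": "servo_tool", "body": {
  "series": [
    [[-14, 33.2, 0, 0], [-14, 33.2, 0, 0], [-14, 33.2, 0, 0], [-14, 33.2, 0, 0], [-14, 33.2, 0, 0], [-14, 33.2, 0, 0], [-14, 33.2, 0, 0], [-14, 33.2, 0, 0], [-14, 33.2, 0, 0], [-14, 33.2, 0, 0]]
  ]
}}

```text
t: 3.5
eef_pos: [0.5397, -0.0301, 0.227]
ee_rot: [3.141, 0.001, 3.008]
force: [0.7, -1.6, 0.9]
width: 0.0002
gripper_force: 0.0
```

Request:
{"method": "servo_tool", "body": {
  "series": [
    [[-12, 28, 0, 0], [-12, 28, 0, 0], [-12, 28, 0, 0], [-11, 27, 0, 0], [0, 0, 25, 0.01], [0, 0, 25, 0], [0, 0, 25, 0], [0, 0, 25, 0], [0, 0, 20, 0], [0, 0, 10, 0]]
  ]
}}

```text
t: 4.33
eef_pos: [0.5991, 0.0714, 0.0938]
ee_rot: [-3.14, -0.003, 2.997]
force: [-0.7, -0.3, -0.3]
width: 0.0003
gripper_force: 0.0
```

Request:
{"method": "servo_tool", "body": {
  "series": [
    [[0, 0, 10, 0], [0, 0, 10, 0], [0, 0, 8, 0], [0, 0, 5, 0], [0, 0, 3, 0], [0, 0, 1, 0], [0, 0, 1, 0], [0, 0, 0, 0], [0, 0, 0, 0], [0, 0, 0, 0]]
  ]
}}

```text
t: 5.17
eef_pos: [0.6007, 0.0719, 0.059]
ee_rot: [3.141, 0.001, 2.997]
force: [0.3, -0.8, 0.4]
width: 0.0005
gripper_force: 0.0
```

Request:
{"method": "servo_tool", "body": {
  "series": [
    [[0, 0, 2, 0], [0, 0, 2, 0], [0, 0, 1, 0], [0, 0, 1, 0], [0, 0, 0.5, 0], [0, 0, 0.5, 0], [0, 0, 0, 0], [0, 0, 0, 0], [0, 0, 0, 0], [0, 0, 0, 0]]
  ]
}}

```text
t: 6.0
eef_pos: [0.6008, 0.0718, 0.0523]
ee_rot: [3.142, 0.001, 2.998]
force: [-2.8, 0.3, 6.7]
width: 0.0002
gripper_force: 3.1
```

Request:
{"method": "servo_tool", "body": {
  "series": [
    [[0, 0, 0.1, 0], [2, 0, 0, 0], [4, 0, 0, 0], [5, 0, 0, 0], [5, 0, 0, 0], [5, 0, 0, 0], [5, 0, 0, 0], [3, 0, 0, 0], [1, 0, 0, 0], [0, 0, 0, 0]]
  ]
}}

```text
t: 6.83
eef_pos: [0.5712, 0.0765, 0.0523]
ee_rot: [3.141, 0.002, 2.998]
force: [-0.2, 0.4, 7.1]
width: 0.0003
gripper_force: 3.5
```

```bash
python3 - <<'E'
from h import *
for c in("top","scene"):
    im=eyes.grab_frame(c); cv2.imwrite(f"pics/d1{c}.png",im[:,:,::-1])
    for d in trace(c,"strip"):
        uv=np.argwhere(d["mask"]).mean(0)[::-1]; print(c,round(d["conf"],2),np.round(pix2w(c,uv,.052)[0],3),rect(c,d["mask"],.052))
s=telemetry.get_state();print(s["force"],s["eef_pos"])
a,b=cv2.imread("pics/d1top.png")[80:280,60:310],cv2.imread("pics/d1scene.png")[100:300,200:450]
cv2.imwrite("pics/d1.png",cv2.resize(np.hstack([a,b]),(800,320)))
E
```

```text
top 0.82 [0.528 0.082 0.052] [531.   80.9  47.2  45.1  -8.2]
top 0.81 [0.374 0.04  0.052] [373.8  40.  105.   43.6 -52.8]
top 0.63 [ 0.442 -0.093  0.052] [441.9 -93.  104.7  41.7  21.4]
scene 0.85 [0.598 0.074 0.052] [587.   75.1  73.   43.9  -7.3]
scene 0.65 [ 0.515 -0.089  0.052] [513.1 -89.3 101.8  42.   21.2]
scene 0.44 [0.476 0.02  0.052] [475.9  20.6  34.3  23.8  89.4]
[-1.10538797  1.26704925  7.56631714] [0.57127279 0.07651233 0.05233637]
```

View pics/d1.png

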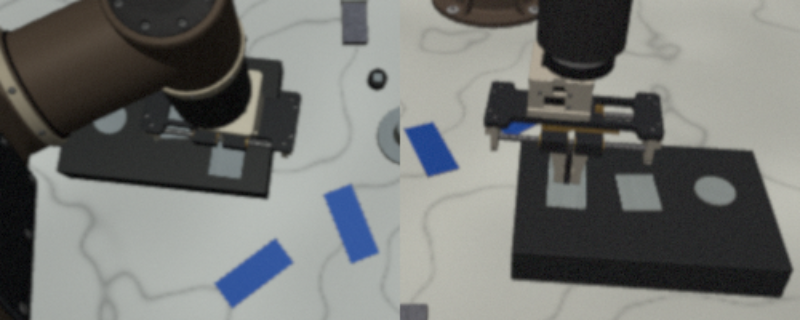

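The crop shows the shut fingers on the strip. Its near end has come out at (226,165), about x = 0.508, so the strip is following with almost no slip. I keep dragging.

Request:
{"method": "servo_tool", "body": {
  "series": [
    [[2, 0, 0, 0], [4, 0, 0, 0], [5, 0, 0, 0], [5, 0, 0, 0], [5, 0, 0, 0], [5, 0, 0, 0], [3, 0, 0, 0], [1, 0, 0, 0], [0, 0, 0, 0], [0, 0, 0, 0]]
  ]
}}

```text
t: 7.87
eef_pos: [0.5416, 0.0809, 0.0523]
ee_rot: [3.141, 0.002, 2.998]
force: [-0.7, 0.1, 7.3]
width: 0.0004
gripper_force: 3.9
```

Request:
{"method": "servo_tool", "body": {
  "series": [
    [[2, 0, 0, 0], [4, 0, 0, 0], [5, 0, 0, 0], [5, 0, 0, 0], [5, 0, 0, 0], [4, 0, 0, 0], [2, 0, 0, 0], [1, 0, 0, 0], [0, 0, 0, 0], [0, 0, 0, 0]]
  ]
}}

```text
t: 8.7
eef_pos: [0.514, 0.0849, 0.0523]
ee_rot: [3.141, 0.002, 2.998]
force: [-0.2, 0.8, 8.0]
width: 0.0005
gripper_force: 3.8
```

```bash
python3 - <<'E'
from h import *
for c in("top","scene"):
    im=eyes.grab_frame(c); cv2.imwrite(f"pics/d2{c}.png",im[:,:,::-1])
    for d in trace(c,"strip"):
        uv=np.argwhere(d["mask"]).mean(0)[::-1]; print(c,round(d["conf"],2),np.round(pix2w(c,uv,.052)[0],3),rect(c,d["mask"],.052))
s=telemetry.get_state();print(s["force"],s["eef_pos"])
a,b=cv2.imread("pics/d2top.png")[80:280,60:310],cv2.imread("pics/d2scene.png")[100:300,200:450]
cv2.imwrite("pics/d2.png",cv2.resize(np.hstack([a,b]),(800,320)))
E
```

```text
top 0.92 [0.374 0.04  0.052] [374.1  40.4 103.6  42.3 -53.1]
top 0.76 [0.468 0.091 0.052] [467.6  90.3  43.9  35.1  79.7]
top 0.62 [ 0.443 -0.093  0.052] [442.9 -93.  104.2  44.9  20.1]
scene 0.87 [0.543 0.082 0.052] [533.2  83.4  65.   41.   -8.2]
scene 0.71 [ 0.517 -0.089  0.052] [514.3 -89.2 103.4  42.2  22.3]
scene 0.67 [0.458 0.025 0.052] [456.6  25.6  67.5  42.8 -52.8]
scene 0.43 [0.648 0.16  0.052] [624.4 161.2 296.8 235.4  84. ]
[-0.31719514  0.91171156  8.41114476] [0.51403199 0.08492251 0.05230157]
```

View pics/d2.png

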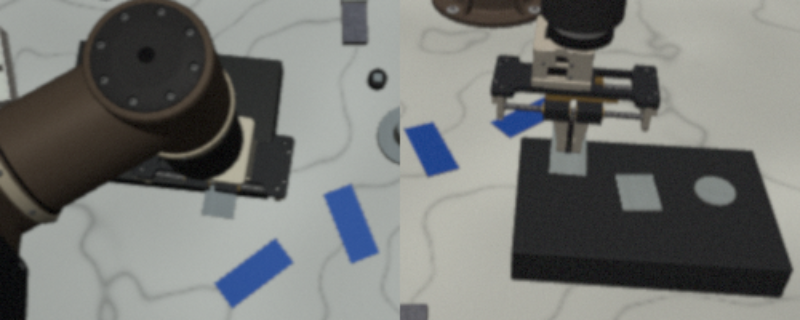

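The strip's near end, at (219,205) in the crop, is about 38 mm past the edge. I nudge it 4 mm further, then lift off.

Request:
{"method": "servo_tool", "body": {
  "series": [
    [[1, 0, 0, 0], [2, 0, 0, 0], [1, 0, 0, 0], [0, 0, 0, 0], [0, 0, -1, 0], [0, 0, -2, 0], [0, 0, -10, 0], [0, 0, -20, 0], [0, 0, -20, 0], [0, 0, 0, 0]]
  ]
}}

```text
t: 9.73
eef_pos: [0.5113, 0.0858, 0.1085]
ee_rot: [3.139, 0.005, 2.998]
force: [0.6, 0.1, -0.3]
width: 0.0005
gripper_force: 0.0
```

Request:
{"method": "servo_tool", "body": {
  "series": [
    [[5, 0, 0, 0], [12, 0, 0, 0], [14, 0, 0, 0], [10, 0, 0, 0], [0, 0, 0, 0], [0, 0, 0, 0], [0, 0, 0, 0], [0, 0, 0, 0], [0, 0, 0, 0], [0, 0, 0, 0]]
  ],
  "claw": -1
}}

```text
t: 10.57
eef_pos: [0.4691, 0.0908, 0.1043]
ee_rot: [-3.141, -0.0, 2.997]
force: [-0.6, -0.4, 0.8]
width: 0.0615
gripper_force: 0.0
```

```bash
python3 - <<'E'
from h import *
for c in("top","scene"):
    im=eyes.grab_frame(c); cv2.imwrite(f"pics/d3{c}.png",im[:,:,::-1])
    for d in trace(c,"strip"):
        uv=np.argwhere(d["mask"]).mean(0)[::-1]; print(c,round(d["conf"],2),np.round(pix2w(c,uv,.052)[0],3),rect(c,d["mask"],.052))
        if c=="scene" and d["mask"].sum()>300: print(fit(c,d["mask"],box(.11,.045,.05,.052),[.503,.085,-.14]))
s=telemetry.get_state();print(s["force"],s["eef_pos"])
a,b=cv2.imread("pics/d3top.png")[80:280,60:310],cv2.imread("pics/d3scene.png")[100:300,200:450]
cv2.imwrite("pics/d3.png",cv2.resize(np.hstack([a,b]),(800,320)))
E
```

```text
top 0.82 [ 0.442 -0.093  0.052] [442.3 -92.9 103.8  43.8  21.8]
top 0.59 [0.374 0.041 0.052] [374.7  40.5 102.1  43.3 -53.1]
top 0.26 [0.622 0.062 0.052] [611.6  82.2 159.3 151.3  -4.5]
scene 0.97 [0.511 0.086 0.052] [507.3  86.  112.6  46.6  -7.4]
(array([ 0.5055,  0.0865, -0.153 ]), np.float64(0.054))
scene 0.95 [ 0.516 -0.089  0.052] [513.7 -89.9 102.4  42.8  20.6]
(array([ 0.503,  0.085, -0.14 ]), np.float64(1.0))
scene 0.8 [0.45  0.037 0.052] [448.3  38.4 104.2  46.1 -54.8]
(array([ 0.4448,  0.0408, -0.9383]), np.float64(0.147))
[-0.93019789 -0.81106451 -0.09968307] [0.46893228 0.09080875 0.10436496]
```

View pics/d3.png

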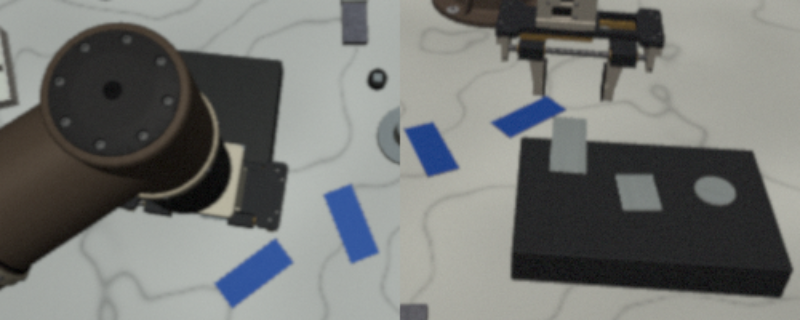

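The strip lies flat with its overhanging end at (569,122) in the crop, centred between the opening fingers. I go down and grip.

Request:
{"method": "servo_tool", "body": {
  "series": [
    [[0, 0, 0, 0], [0, 0, 0, 0], [0, 0, 5, 0], [0, 0, 10, 0], [0, 0, 12, 0], [0, 0, 15, 0], [0, 0, 15, 0], [0, 0, 10, 0], [0, 0, 5, 0], [0, 0, 0, 0]]
  ],
  "claw": -1
}}

```text
t: 11.6
eef_pos: [0.4681, 0.0904, 0.0312]
ee_rot: [-3.14, -0.002, 2.997]
force: [-0.3, -0.4, 0.3]
width: 0.0877
gripper_force: 0.0
```

Request:
{"method": "servo_tool", "body": {
  "series": [
    [[0, 0, 0, 0], [0, 0, 0, 0], [0, 0, 0, 0], [0, 0, 0, 0], [0, 0, 0, 0], [0, 0, 0, 0], [0, 0, 0, 0], [0, 0, 0, 0], [0, 0, 0, 0], [0, 0, 0, 0]]
  ],
  "claw": 1,
  "grip_force": 40
}}

```text
t: 12.43
eef_pos: [0.4689, 0.0909, 0.0325]
ee_rot: [3.142, 0.0, 2.997]
force: [-0.2, 0.2, 1.9]
width: 0.0433
gripper_force: 40.0
```

Request:
{"method": "servo_tool", "body": {
  "series": [
    [[0, 0, -2, 0], [0, 0, -4, 0], [0, 0, -6, 0], [0, 0, -8, 0], [0, 0, -10, 0], [0, 0, -10, 0], [0, 0, -10, 0], [0, 0, -6, 0], [0, 0, -4, 0], [0, 0, 0, 0]]
  ]
}}

```text
t: 13.27
eef_pos: [0.4693, 0.0912, 0.0936]
ee_rot: [3.14, 0.001, 2.997]
force: [-0.9, 0.3, 0.0]
width: 0.0427
gripper_force: 40.0
```

```bash
python3 - <<'E'
from h import *
im=save("scene","l1"); s=telemetry.get_state(); z=s["eef_pos"][2]+.019; print(s["eef_pos"],s["width"],s["force"])
for d in trace("scene","strip"): print(round(d["conf"],2),rect("scene",d["mask"],z), rect("scene",d["mask"],z-.01))
cv2.imwrite("pics/l1c.png",cv2.resize(im[80:260,200:440,::-1],(720,540)))
E
```

```text
[0.46898153 0.09100329 0.09287543] 0.04294786745693469 [ 0.44986799  0.27923959 -1.08004637]
0.95 [506.4  87.  112.1  44.8  -5.6] [492.8  89.4 114.4  45.8  -5.6]
0.72 [585.7 -82.3  92.8  37.4  22.3] [573.7 -83.4  94.7  38.1  22.3]
0.68 [530.4  27.9  82.1  38.6 -51.5] [517.2  29.   83.8  39.4 -51.5]
```

View pics/l1c.png

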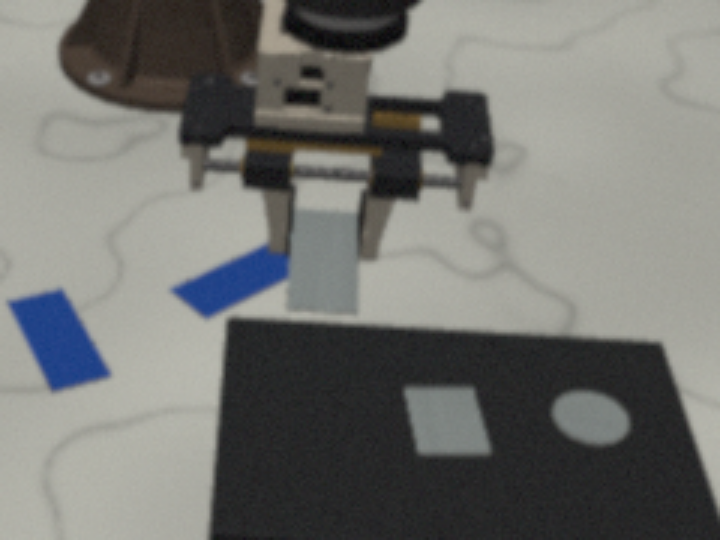

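The scene crop shows the strip level between the fingers, spanning (295,210) to (355,312). I carry it to the anvil.

Request:
{"method": "servo_tool", "body": {
  "series": [
    [[-2, -4.4, 0, 0], [-4, -8.8, 0, 0], [-6, -13.2, 0, 0], [-6, -13.2, 0, 0], [-6, -13.2, 0, 0], [-6, -13.2, 0, 0], [-6, -13.2, 0, 0], [-6, -13.2, 0, 0], [-6, -13.2, 0, 0], [-6, -13.2, 0, 0]]
  ]
}}

```text
t: 14.2
eef_pos: [0.505, -0.036, 0.0919]
ee_rot: [-3.141, -0.001, 2.997]
force: [-0.1, -0.0, -0.8]
width: 0.0429
gripper_force: 40.0
```

Request:
{"method": "servo_tool", "body": {
  "series": [
    [[-7, -15.2, 0, 0], [-7, -15.2, 0, 0], [-7, -15.2, 0, 0], [-7, -15.2, 0, 0], [-7, -15.2, 0, 0], [-7, -15.2, 0, 0], [-7, -15.2, 0, 0], [-6.4, -14.2, 0, 0], [-4, -9, 0, 0], [-1, -3, 0, 0]]
  ]
}}

```text
t: 15.03
eef_pos: [0.5457, -0.1762, 0.0917]
ee_rot: [-3.141, -0.001, 2.996]
force: [0.4, 0.0, -1.1]
width: 0.0425
gripper_force: 40.0
```

Request:
{"method": "servo_tool", "body": {
  "series": [
    [[0, 0, 5, 0], [0, 0, 10, 0], [0, 0, 10, 0], [0, 0, 5, 0], [0, 0, 0, 0], [0, 0, 0, 0], [0, 0, 0, 0], [0, 0, 0, 0], [0, 0, 0, 0], [0, 0, 0, 0]]
  ]
}}

```text
t: 15.87
eef_pos: [0.5462, -0.1743, 0.0629]
ee_rot: [3.141, 0.001, 2.997]
force: [-0.3, -0.5, -1.3]
width: 0.0425
gripper_force: 40.0
```

```bash
python3 - <<'E'
from h import *
c="scene"; im=save(c,"p1"); s=telemetry.get_state(); p=s["eef_pos"]; z=p[2]+.018; print(p,s["width"],s["force"],z)
k=w2pix(c,[*(p[:2]+[.035,-.005]),z])[0]
m=min(trace(c,"strip"),key=lambda d:np.hypot(*(np.argwhere(d["mask"]).mean(0)[::-1]-k)))["mask"]
print(rect(c,m,z+.002),fit(c,m,box(.11,.045,z,z+.002),[*(p[:2]+[.035,-.005]),-.147]))
for d in trace(c,"anvil"):print(round(d["conf"],2),rect(c,d["mask"],.016),np.argwhere(d["mask"]).mean(0)[::-1])
for q in([.5785,-.1802],[.5835,-.1787]):
    col=(0,0,255) if q[0]<.58 else (0,255,0)
    for P in anv(q): 
        for part in(P[:40],P[40:]): cv2.polylines(im,[np.round(w2pix(c,part)*16).astype(np.int32)],True,col,1,shift=4)
x,y=int(k[0]),int(k[1]); cv2.imwrite("pics/p1c.png",cv2.resize(im[y-60:y+75,x-90:x+90,::-1],(720,540)))
E
```

```text
[ 0.54610652 -0.17430965  0.06278045] 0.04301808311845425 [ 0.22569596  0.33641755 -0.93181791] 0.08078045015906592
[ 585.2 -177.9  113.4   46.5   -6.3] (array([ 0.5839, -0.1783, -0.1068]), np.float64(0.065))
0.96 [ 594.9 -174.8   92.1   88.8  -46.6] [172.68760611 235.52546689]
0.73 [ 577.5 -304.8  128.7   92.9    3.1] [104.39441536 231.70564282]
0.32 [ 509.3 -196.6  126.6   51.6   -7.2] [166.91710388 206.89401889]
```

View pics/p1c.png

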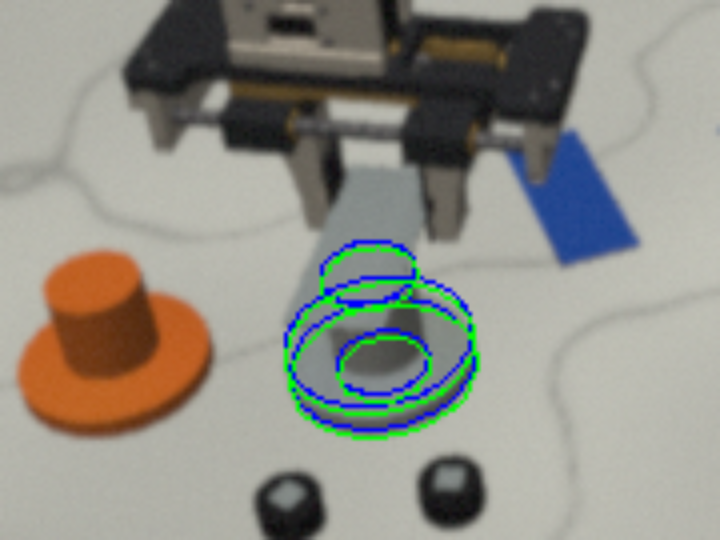

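The anvil and strip, both fitted in the scene camera, agree to within 1 mm (0.5835, -0.1787 against 0.584, -0.178). The foot's rim at (380,433) matches the green fit. I lower the strip.

Request:
{"method": "servo_tool", "body": {
  "series": [
    [[0, 0, 4, 0], [0, 0, 6, 0], [0, 0, 4, 0], [0, 0, 3, 0], [0, 0, 1, 0], [0, 0, 1, 0], [0, 0, 0.5, 0], [0, 0, 0, 0], [0, 0, 0, 0], [0, 0, 0, 0]]
  ]
}}

```text
t: 16.85
eef_pos: [0.546, -0.1743, 0.0431]
ee_rot: [3.142, 0.0, 2.997]
force: [-0.3, -0.4, 0.1]
width: 0.0431
gripper_force: 40.0
```

Request:
{"method": "servo_tool", "body": {
  "series": [
    [[0, 0, 0.3, 0], [0, 0, 0.3, 0], [0, 0, 0, 0], [0, 0, 0, 0], [0, 0, 0, 0], [0, 0, 0, 0], [0, 0, 0, 0], [0, 0, 0, 0], [0, 0, 0, 0], [0, 0, 0, 0]]
  ]
}}

```text
t: 17.68
eef_pos: [0.5461, -0.1744, 0.0425]
ee_rot: [3.142, 0.0, 2.997]
force: [0.3, 0.2, 1.9]
width: 0.043
gripper_force: 40.0
```

Request:
{"method": "servo_tool", "body": {
  "series": [
    [[0, 0, 0, 0], [0, 0, 0, 0], [0, 0, 0, 0], [0, 0, 0, 0], [0, 0, 0, 0], [0, 0, 0, 0], [0, 0, 0, 0], [0, 0, 0, 0], [0, 0, 0, 0], [0, 0, 0, 0]]
  ],
  "claw": -1,
  "grip_force": 3
}}

```text
t: 18.52
eef_pos: [0.5459, -0.1744, 0.0424]
ee_rot: [-3.142, -0.0, 2.997]
force: [-0.1, 0.5, -0.1]
width: 0.0878
gripper_force: 0.0
```

Request:
{"method": "servo_tool", "body": {
  "series": [
    [[0, 0, 0, 0], [0, 0, 0, 0], [0, 0, -5, 0], [0, 0, -10, 0], [0, 0, -20, 0], [0, 0, -20, 0], [0, 0, -20, 0], [0, 0, -20, 0], [0, 0, 0, 0], [0, 0, 0, 0]]
  ]
}}

```text
t: 19.35
eef_pos: [0.5469, -0.1744, 0.1397]
ee_rot: [3.141, 0.004, 2.998]
force: [0.4, -0.1, -1.0]
width: 0.0874
gripper_force: 0.0
```

```bash
python3 - <<'E'
from h import *
c="scene"; im=save(c,"e1"); s=telemetry.get_state(); print(s["eef_pos"],s["width"],s["force"])
k=w2pix(c,[.583,-.178,.062])[0]
m=min(trace(c,"strip"),key=lambda d:np.hypot(*(np.argwhere(d["mask"]).mean(0)[::-1]-k)))["mask"]
print(rect(c,m,.062),fit(c,m,box(.11,.045,.06,.062),[.583,-.178,-.147]))
print([d["position"] for d in recognise(c,"short_strip")[:1]])
x,y=int(k[0]),int(k[1]); cv2.imwrite("pics/e1c.png",cv2.resize(im[y-60:y+75,x-90:x+90,::-1],(720,540)))
E
```

```text
[ 0.54611561 -0.17427506  0.13839118] 0.08788153196798618 [-0.30017257  0.07290668 -0.64921477]
[ 584.  -177.6  112.6   47.2   -7.7] (array([ 0.5821, -0.1783, -0.1307]), np.float64(0.054))
[[0.6009, 0.158, 0.0524]]
```

View pics/e1c.png

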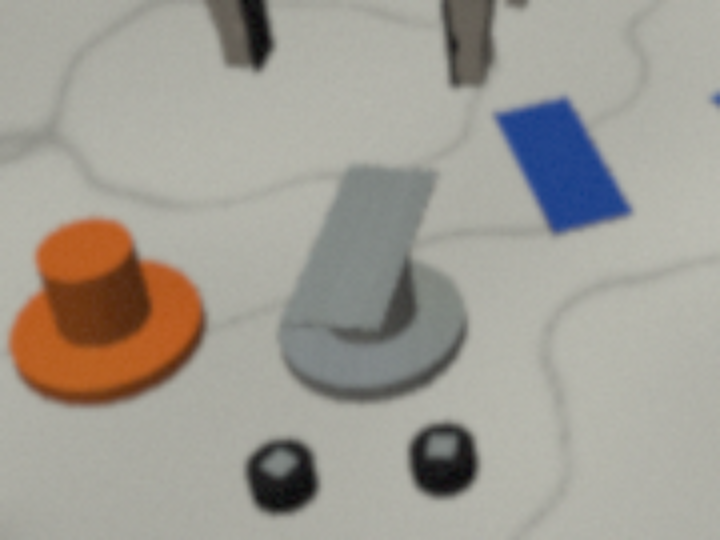

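The strip lies flat and centred on the grey anvil, with its middle at about (362,248) in the crop. The gripper is clear and the short strip has not moved, so I hand the job in.

```bash
python3 -c "
from station import ticket; print(ticket.job_done())"
```

```text
the job is handed in; nothing more can be done
None
```

I laid the long strip flat on the grey anvil, within about 2 mm of centre by my camera fit, left the short strip where it was, and handed the job in at about 19.5 s; the hand-in gave no verdict.

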